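# Sort washed crucible tongs by how their joints move

### The job

Squeeze the handles of each of the two pairs of crucible tongs on the draining stand to find out whether its joint works. Lay a pair that closes freely, closed, in the white stock tray, and a pair that is seized, open as it is, in the yellow repair tray; lay them flat on the tray's floor, gently and without dropping them, and leave the crucible, the jar and the sieve where they stand.

Things in the scene. Friction and masses are not known exactly. Their poses are not given: they have to be found in the camera images.
- stand: fixed blue draining stand, 270 mm wide, 240 deep, 155 high at the back. Origin: centre of the underside; z up; x level, from the high back to the low lip, which is far from the robot. Its plate rises 30 degrees towards -x from 110 mm at +x of the origin, 22 mm up. Two cross ribs 10 mm high, 40 and 170 mm up the slope, carry the tongs: fingertips have 10 mm of room below them. The lip stands 26 mm off the plate.
- tongs_1: one of two like pairs of steel scissor-type crucible tongs, lying in either order, with nothing to see that tells if one is seized; 225 mm long, 9 mm thick, 130 g. Origin: on the pivot axis at the underside; z square to the flat, up. With the joint at q the middle line towards the jaws is x turned by q/2 about z. At the start it lies flat on the slope, rings down at the lip, jaws up; pivots about 125 mm apart.
- tongs_1_arm (a joint): opening of that pair, rad: 0 closed (a stop), 0.30 to 0.42 at the start, 0.6 the most. It turns about the pair's z. No spring: a free joint moves at under 2 N on the shanks and stays where it is left; a seized one does not move however hard a gripper squeezes.
- tongs_2: the other pair, alike in all. Two straight shanks, 6 mm wide, 9 mm high, run 92 mm back from the pivot to the finger rings, which end 121 mm behind it; jaws reach 108 mm ahead; centre of mass about 30 mm behind it. 50 mm behind the pivot the shanks measure 15 mm over both when closed, 29 to 37 mm at the start; a squeeze there closes a free pair.
- tongs_2_arm (a joint): opening of that pair, rad: 0 closed (a stop), 0.30 to 0.42 at the start, 0.6 the most. It turns about the pair's z. No spring: a free joint moves at under 2 N on the shanks and stays where it is left; a seized one does not move however hard a gripper squeezes.
- stock_tray: white plastic tray (for stock), fixed, 280 x 175 mm outside, 24 mm high, walls and floor 5 mm thick. Origin: centre of its underside; x along its length, y across, z up.
- repair_tray: yellow plastic tray (for repair), fixed, otherwise the same: 280 x 175 mm outside, 24 mm high, walls and floor 5 mm thick. Origin: centre of its underside; x along its length, y across, z up. The trays stand left and right of the stand and may change sides.
- crucible: bystander: small white porcelain crucible, 44 mm across, 38 mm high, beyond the low lip of the stand. Origin: centre of its underside, z up.
- jar: bystander: amber sample jar with a white cap, 64 mm across, 100 mm high. Origin: centre of its underside, z up.
- sieve: bystander: brass test sieve, 102 mm across, 45 mm high. Origin: centre of its underside, z up.

How it is judged:
By the outcome, as a careful person would: the job done as asked, in the order asked, and still so for the second after the job is handed in, with the robot touching nothing.
It also fails if it takes over 56 s, if anything falls off the work surface, if the arm or the gripper's body presses on something with over 40 N, if the wrist force passes 120 N, or if a joint passes its speed limit or range.

### The arm

A 7-joint arm with a two-finger parallel gripper is mounted at the origin on the work surface. World frame = base frame: x ahead of the robot, y to its left, z up, the work surface at z = 0. Lengths are in mm, angles in rad, forces in N, time in s.
With the tool pointing down it reaches from about 400 to 925 mm from the base axis. Payload 4.1 kg.
Tool frame: the origin (TCP) lies on the centre line of the jaws, within the pads' length; the fingertips stand 8 mm ahead of it and the grasp point (between the pads) lies 11 mm behind it (manip.nose_length is the distance from the TCP to the fingertips, in mm); z points along the fingers, y is the line along which they close (so a half turn about z gives the same grasp; the last joint's range is limited). The gripper opens to 85 mm and grips with 20 to 120 N. Pads are 22 mm wide; open, the fingers measure 114 mm over their backs; the gripper's body (76 mm by 85 mm) begins 54 mm behind the grasp point. The pads swing forward as they close: fully open they stand 13 mm farther back than shut.
Start: joints at [1.022, 0.398, 0.045, 1.537, -0.019, 1.207, -0.051], TCP at [282.65, -585.364, 239.347] pointing down, gripper open.
Joint ranges: [-2.82, 2.82], [-0.49, 2.23], [-1.37, 1.46], [0, 2.46], [-1.36, 4.5], [0.23, 2], [-2.94, 2.94]. Speed limits (rad/s): [2.57, 2.57, 3.14, 3.14, 3.14, 3.14, 3.14].

### API

Orientations are given as a 3x3 rotation matrix whose columns are the frame's x, y, z axes.
In Python, from workcell import manip gives the robot as it stands.
- The arm moves only by the shell command python3 -m inch 'ROWS' [FORCE]. ROWS is text: rows parted by semicolons, each of 5 numbers parted by spaces: the shift along the tool's x, y, z in m, then the turn about the tool's z in rad, then the gripper's target within -1 to 1 (fully open at 1, half-way at 0, shut at -1). A call has exactly 10 rows; each row is the pose to reach, as a shift and turn from the pose commanded when the call began, along the tool's axes at that moment; what a row does not reach only later rows make up. A row lasts 1/8 s, in which the tool goes at most 62.5 mm and 10.7 degrees, less where a joint would pass 70% of its speed; a pose out of reach is approached as far as the arm can. A call with a gripper value outside its range is refused whole. The fingers move at their own pace and stop on an object; FORCE is the grip in N (left out, the last holds). Time passes only in rows, so rows that repeat a pose let the fingers close, or fill a call up. It gives the time, the measured TCP pose, the force, the opening and the grip force at its end, in the units of the state.
- manip.observe(): the state, without advancing time (a new reading comes with each control period).
- manip.capture(name): name is "side" or "top"; returns a dict with "image" (480x640x3 uint8, red, green, blue), "fx", "fy", "cx", "cy" (pixels), "D" ([k1, k2, p1, p2, k3] as OpenCV has them; the pictures are not rectified), "origin" and "orientation" of the camera in the world. Camera axes: x right, y up, looking along -z (the intrinsics and any distortion apply to the point x, -y, -z); pixel columns grow to the right and rows downward; lengths in mm; the calibration is good to about 2 mm. A picture is of the moment at which its call begins. There is no depth.
- manip.finish_job(): hands the job in; it is judged then, once.
The state is a dict: "clock": time; "q": joint angles; "dq": joint speeds; "effort": joint torques, N m; "ee_pos": TCP position; "tool_rot": TCP orientation; "ft_force": force on the tool from outside, world axes, zero at the start; "torque": the same for the moment, N m; "width": finger opening in mm; "finger_force": force on a finger pad.
Only numpy, scipy, OpenCV 4.12 (cv2) and the standard library are available. Lean on these libraries where they do the work, as an engineer would, in place of code of your own. Each camera call takes 0.05 s, during which the arm holds its last target. There are 200 camera calls.

## Working session

There is one attempt and no reset: what is moved stays moved. The work goes in short steps, Python scripts to look and compute and a shell command to move; the robot and the scene stay as the last step left them, time stands still between calls to the robot, and variables do not carry over. Pictures are saved under pics/ and viewed, at most 10 in all, crops included, and the job is handed in when it is done.

```bash
mkdir -p pics; ls; python3 - <<'E'
from workcell import manip
import cv2
for n in("top","side"):
    c=manip.capture(n); cv2.imwrite(f"pics/{n}0.png",c["image"][:,:,::-1])
    print({k:v for k,v in c.items() if k!="image"})
s=manip.observe();print(s)
E
```

```text
pics
{'fx': 545.859785406276, 'fy': 545.859785406276, 'cx': 322.865921563214, 'cy': 235.8549449970664, 'D': array([0.04176469, 0.        , 0.        , 0.        , 0.        ]), 'origin': array([ 388.59681562,    2.80205685, 1155.65301783]), 'orientation': array([[-2.55313424e-03,  9.82558852e-01, -1.85934352e-01],
       [-9.99906475e-01, -1.01829128e-05,  1.36762794e-02],
       [ 1.34358560e-02,  1.85951880e-01,  9.82466985e-01]])}
{'fx': 451.34444590861153, 'fy': 451.34444590861153, 'cx': 306.03709991286036, 'cy': 237.39262357159785, 'D': array([-0.05923419,  0.        ,  0.        ,  0.        ,  0.        ]), 'origin': array([391.23469743, 722.39543449, 485.05120983]), 'orientation': array([[-0.96551153,  0.12602476, -0.22782721],
       [-0.26033123, -0.45422127,  0.85200393],
       [ 0.00388962,  0.88193016,  0.47136405]])}
{'clock': 0.1, 'q': array([ 1.02201882,  0.39909443,  0.04507042,  1.5377244 , -0.01869069,
        1.20690044, -0.05073391]), 'dq': array([ 1.47246882e-05, -3.82024280e-04, -1.75462242e-03, -2.82654031e-03,
       -1.12025840e-04,  9.58081177e-04, -5.06713378e-04]), 'effort': array([ 3.60345482e-03, -4.76265872e+01,  1.36994887e+00, -2.54949528e+01,
        1.19128873e-02,  4.98534864e-03, -1.91857862e-05]), 'ee_pos': array([ 282.36580216, -584.86591653,  238.39645193]), 'tool_rot': array([[ 9.00521831e-01,  4.34809940e-01, -8.64713115e-04],
       [ 4.34810777e-01, -9.00520643e-01,  1.46959033e-03],
       [-1.39699526e-04, -1.69938476e-03, -9.99998546e-01]]), 'ft_force': array([-0.45280255,  0.08314478, -0.75145104]), 'torque': array([ 0.04957822,  0.00836647, -0.04292146]), 'finger_force': 0.0, 'width': 85.59058052271008}
```

View pics/top0.png

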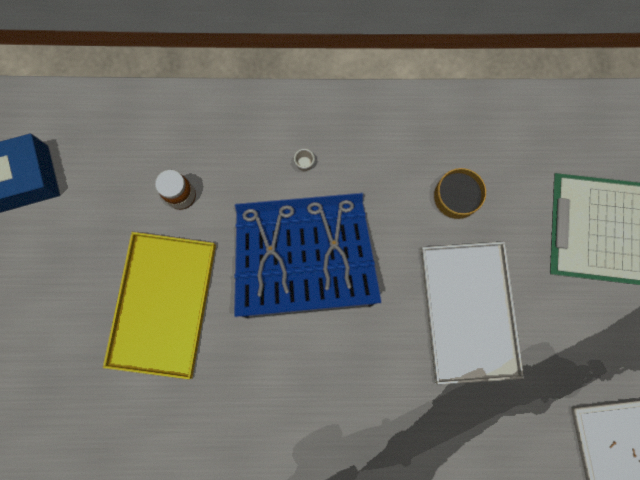

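View pics/side0.png

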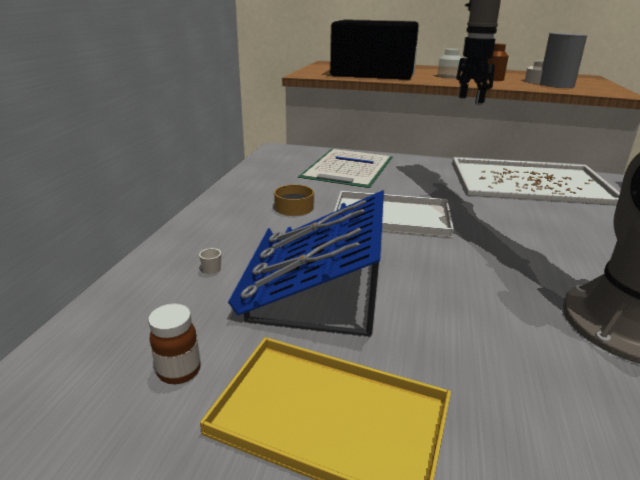

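The top view shows the blue stand with corners near (236,200), (362,196), (380,303) and (236,316). The tongs pivots are near (270,250) and (333,244), with the rings at the far lip. The yellow tray is at the left (+y, about (160,305)) and the white one at the right (about (472,312)). The side view agrees.

```bash
cat > h.py <<'E'
import numpy as np, cv2
from workcell import manip
def rays(c,px):
    K=np.array([[c["fx"],0,c["cx"]],[0,c["fy"],c["cy"]],[0,0,1]])
    u=cv2.undistortPoints(np.array(px,float).reshape(-1,1,2),K,np.array(c["D"])).reshape(-1,2)
    return np.c_[u[:,0],-u[:,1],-np.ones(len(u))]@c["orientation"].T
def plane(c,px,n,d):   # n.p=d
    r=rays(c,px);o=c["origin"];n=np.array(n,float)
    return o+r*((d-o@n)/(r@n))[:,None]
def onz(c,px,z): return plane(c,px,[0,0,1],z)
def cnt(m):
    k=cv2.findContours(m.astype(np.uint8),cv2.RETR_EXTERNAL,cv2.CHAIN_APPROX_NONE)[0]
    return max(k,key=cv2.contourArea)
E
python3 - <<'E'
from h import *
np.set_printoptions(precision=1,suppress=True)
c=manip.capture("top");im=c["image"];hsv=cv2.cvtColor(im,cv2.COLOR_RGB2HSV);H,S,V=cv2.split(hsv)
blue=(H>105)&(H<130)&(S>150);blue[:,:200]=0;blue[:,400:]=0
hull=cv2.convexHull(cnt(cv2.morphologyEx(blue.astype(np.uint8),cv2.MORPH_CLOSE,np.ones((15,15)))))
q=cv2.approxPolyDP(hull,5,True).reshape(-1,2);print("stand px",q.tolist())
back=q[np.argsort(-q[:,1])[:2]];back=back[np.argsort(back[:,0])]
B=onz(c,back,155);print("back",B,np.linalg.norm(B[1]-B[0]))
ey=(B[0]-B[1]);ey[2]=0;ey/=np.linalg.norm(ey);ex=np.array([ey[1],-ey[0],0])
O=B.mean(0)+120*ex;O[2]=0;print("stand O",O,"yaw",np.degrees(np.arctan2(ex[1],ex[0])))
up=-ex*np.cos(np.pi/6)+np.array([0,0,.5]);n=ex*.5+np.array([0,0,np.cos(np.pi/6)])
P0=O+110*ex+np.array([0,0,22]);np.savez("stand.npz",O=O,ex=ex,ey=ey,up=up,n=n,P0=P0)
mask=np.zeros(im.shape[:2],np.uint8);cv2.fillPoly(mask,[hull],1)
g=((S<110)&(V>70)&(mask>0)).astype(np.uint8)
ks,hi=cv2.findContours(g,cv2.RETR_CCOMP,cv2.CHAIN_APPROX_NONE)
for k,h in zip(ks,hi[0]):
    if cv2.contourArea(k)<12: continue
    m=cv2.moments(k);p=[m["m10"]/m["m00"],m["m01"]/m["m00"]]
    w=plane(c,[p],n,n@P0+14.5)[0];d=w-P0
    print("hole" if h[3]>=0 else "body",cv2.contourArea(k),np.array(p),"w",w,"slope y,up",d@ey,d@up)
for nm,m in(("yellow",(H>20)&(H<35)&(S>150)),("white",(S<40)&(V>140))):
    m=m.copy();m[:230]=0;m[385:]=0
    if nm=="white":m[:,:415]=0;m[:,530:]=0
    r=cv2.minAreaRect(cnt(m));p=cv2.boxPoints(r);w=onz(c,p,24);print(nm,r,w[:,:2].tolist(),w.mean(0))
v=cv2.resize(im[180:330,220:400],None,fx=4,fy=4,interpolation=cv2.INTER_CUBIC);cv2.imwrite("pics/crop.png",v[:,:,::-1])
E
```

```text
stand px [[362, 195], [379, 302], [235, 315], [236, 205]]
back [[ 432.3  148.2  155. ]
 [ 455.1 -113.3  155. ]] 262.4326231476849
stand O [563.3  27.9   0. ] yaw 4.99610780001371
body 783.5 [269.8 240.7] w [580.6  93.2  89. ] slope y,up 63.528323133686314 108.87555651143948
hole 14.0 [270. 248.] w [564.5  91.8  98.3] slope y,up 63.49911489613567 127.56581760898409
hole 34.0 [249.7 214.6] w [642.4 138.7  51.2] slope y,up 103.4235548422431 33.23103058535368
hole 35.0 [286.  211.1] w [650.1  63.8  50.5] slope y,up 28.15019607683402 31.85879585425139
body 771.0 [332.5 234.7] w [593.  -31.3  88.1] slope y,up -61.56324797367643 107.12729542049867
hole 12.0 [333.5 242. ] w [576.5 -32.8  97.7] slope y,up -61.676384943580516 126.25339688356065
hole 33.0 [314.4 207.8] w [657.3   4.9  49.3] slope y,up -31.10923889216136 29.474948161575405
hole 33.5 [345.9 205.6] w [662.1 -60.7  49.8] slope y,up -96.87573585372206 30.58056789528282
yellow ((159.40731811523438, 305.0191955566406), (89.0555419921875, 141.51145935058594), 10.12467098236084) [[337.3597782584926, 425.2162785668778], [620.5023778536674, 395.24645904837394], [587.1154137715731, 211.75204358854927], [305.53210013652495, 250.84080955838147]] [462.6 320.8  24. ]
white ((472.406494140625, 310.999267578125), (138.0262451171875, 85.92232513427734), 83.72892761230469) [[578.6978030223077, -221.857145957112], [598.7878317309932, -402.44293524171457], [318.7255246136053, -413.23453010450703], [300.1597035515071, -241.29691246652393]] [ 449.1 -319.7   24. ]
```

View pics/crop.png

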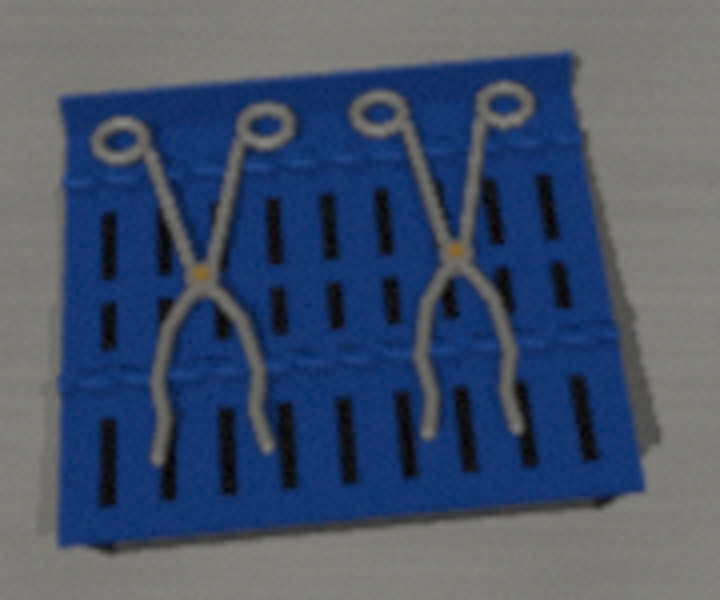

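The pivots show at crop pixels (201,272) and (456,250), which is full-image (270,248) and (333.5,242). I'll triangulate pivots and rings with the side view to check heights.

```bash
python3 - <<'E'
from h import *
np.set_printoptions(precision=1,suppress=True)
s=manip.capture("side");im=s["image"];H,S,V=cv2.split(cv2.cvtColor(im,cv2.COLOR_RGB2HSV))
R=im[:,:,0].astype(int);Bl=im[:,:,2].astype(int)
roi=np.zeros(H.shape,bool);roi[195:310,232:385]=1
g=((S<110)&(V>70)&roi).astype(np.uint8)
blue=((H>105)&(H<130)&(S>150)&roi).astype(np.uint8)
ks,hi=cv2.findContours(g,cv2.RETR_CCOMP,cv2.CHAIN_APPROX_NONE)
for k,h in zip(ks,hi[0]):
    if cv2.contourArea(k)>3 and h[3]>=0:
        m=cv2.moments(k);print("hole",m["m00"],m["m10"]/m["m00"],m["m01"]/m["m00"])
o=(R-Bl>25)&roi;n,l,st,ce=cv2.connectedComponentsWithStats(o.astype(np.uint8))
print([(x.tolist(),a) for x,a in zip(ce[1:],st[1:,4])if 2<a<60])
v=cv2.resize(im[185:320,225:390],None,fx=4.4,fy=4.4,interpolation=cv2.INTER_CUBIC);cv2.imwrite("pics/scrop.png",v[:,:,::-1])
E
```

```text
hole 7.0 251.0 288.5
hole 5.5 261.6969696969697 265.6969696969697
hole 8.5 301.2156862745098 256.6274509803921
hole 4.0 267.5 251.0
hole 6.0 309.0 230.0
hole 4.0 304.5 228.0
hole 29.5 288.53107344632764 229.36723163841808
hole 85.0 313.45882352941175 221.3
hole 4.0 328.5 214.0
hole 4.0 330.5 213.0
hole 4.0 337.5 210.0
hole 6.0 350.0 205.0
hole 33.0 343.4797979797979 205.86868686868684
hole 21.0 356.0 202.5
[([313.5, 223.5], np.int32(6)), ([301.1666666666667, 256.5], np.int32(12))]
```

View pics/scrop.png

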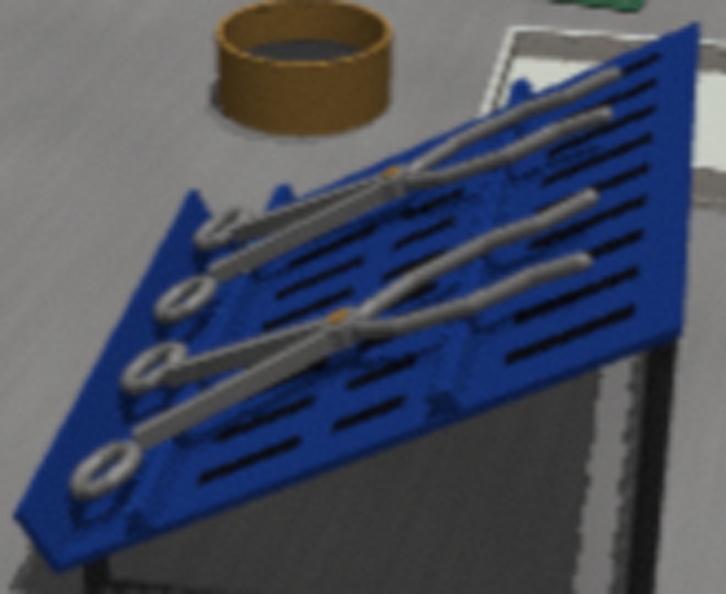

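The side crop shows rings at (248.9,291.1), (259.8,268.2), (267,253) and (275.2,237) in full pixels, with pivots at (301.2,256.5) and (313.9,224.5). I'll triangulate these.

```bash
python3 - <<'E'
from h import *
np.set_printoptions(precision=1,suppress=True)
t=manip.capture("top");s=manip.capture("side")
T=[(249.7,214.6),(286,211.1),(270,248),(259.2,295.5),(286.8,292.8),(314.4,207.8),(345.9,205.6),(333.5,242),(327,289),(349.2,287.8)]
Q=[(248.9,291.1),(259.8,268.2),(301.2,256.5),(358,244.3),(359,229.5),(267,253),(275.2,237),(313.9,224.5),(363.6,210.7),(364.5,201.8)]
a=rays(t,T);b=rays(s,Q);P=[]
for x,y in zip(a,b):
    A=np.c_[x,-y];k,r,_,_=np.linalg.lstsq(A,s["origin"]-t["origin"],rcond=None)
    p1=t["origin"]+k[0]*x;p2=s["origin"]+k[1]*y;P.append((p1+p2)/2);print(P[-1],"miss",np.linalg.norm(p1-p2))
P=np.array(P)
for i in(0,5):
    m=(P[i]+P[i+1])/2;d=m-P[i+2];print("ring mid->pivot",np.linalg.norm(d),"sep",np.linalg.norm(P[i]-P[i+1]),"slope",np.degrees(np.arcsin(-d[2]/np.linalg.norm(d))))
    j=(P[i+3]+P[i+4])/2-m;print("axis yaw",np.degrees(np.arctan2(-j[1],-j[0])),"slope",np.degrees(np.arctan2(j[2],np.hypot(*j[:2]))),"len",np.linalg.norm(j))
E
```

```text
[645.1 139.8  45.4] miss 2.8407108141210498
[653.1  64.5  44.3] miss 3.2051020736466524
[566.2  92.1  98.6] miss 3.597456470947559
[470.  106.5 144. ] miss 3.764975625072964
[475.8  55.9 144. ] miss 5.522559022950911
[660.5   5.2  42.3] miss 2.638552681196056
[665.4 -60.9  43. ] miss 3.2578295442775076
[577.1 -32.8  97.6] miss 1.0819323106603491
[481.  -18.6 144.9] miss 2.401415035432063
[484.4 -59.6 144.5] miss 4.694887955674282
ring mid->pivot 99.27959721161916 sep 75.68704365422977 slope 32.74071786300342
axis yaw 6.785827233585 slope 29.196555677742577 len 203.2999696155725
ring mid->pivot 102.05164510070226 sep 66.21778492268898 slope 32.565766750821886
axis yaw 3.575082484941965 slope 29.473046801796595 len 207.43239419635884
```

```bash
cat >> h.py <<'E'
def rel(x,y,z,yawdeg=None):
    s=manip.observe();d=s["tool_rot"].T@(np.array([x,y,z])-s["ee_pos"]);t=0
    if yawdeg is not None:
        X=s["tool_rot"][:,0];cur=np.arctan2(X[1],X[0]);t=(cur-np.radians(yawdeg)+np.pi)%(2*np.pi)-np.pi
    print("shift m",np.round(d/1000,4),"turn",round(t,3))
E
python3 -c "
from h import *
print(manip.nose_length)
rel(620,-30,200,3.5)"; python3 -m inch 2>&1 | head -5
```

```text
8.0
shift m [ 0.5453 -0.3532  0.0392] turn 0.389
invalid input
```

```bash
python3 -m inch '0.05 -0.032 0 0.03 0.6; 0.1 -0.065 0 0.08 0.6; 0.155 -0.1 0 0.12 0.6; 0.21 -0.136 0 0.16 0.6; 0.265 -0.171 0 0.2 0.6; 0.32 -0.207 0 0.24 0.6; 0.375 -0.243 0 0.28 0.6; 0.43 -0.278 0 0.32 0.6; 0.485 -0.314 0 0.36 0.6; 0.525 -0.34 0 0.389 0.6' 20
python3 -m inch '0.012 -0.008 0.02 0 0.6; 0.02 -0.013 0.039 0 0.6; 0.02 -0.013 0.039 0 0.6; 0.02 -0.013 0.039 0 0.6; 0.02 -0.013 0.039 0 0.6; 0.02 -0.013 0.039 0 0.6; 0.02 -0.013 0.039 0 0.6; 0.02 -0.013 0.039 0 0.6; 0.02 -0.013 0.039 0 0.6; 0.02 -0.013 0.039 0 0.6'
python3 -c "
from h import *
rel(620,-30,110,3.5);rel(620,-30,74,3.5)"
```

```text
clock: 1.55
ee_pos: [605.2, -54.7, 239.5]
tool_rot: [[0.998, 0.059, 0.001], [0.059, -0.998, -0.0], [0.001, 0.0, -1.0]]
ft_force: [1.4, -1.2, 0.2]
width: 68.4
finger_force: 0.0
clock: 2.8
ee_pos: [623.5, -42.0, 200.3]
tool_rot: [[0.998, 0.061, 0.0], [0.061, -0.998, -0.0], [0.0, 0.0, -1.0]]
ft_force: [-0.6, 0.8, 0.2]
width: 68.5
finger_force: 0.0
shift m [-0.0028 -0.0122  0.0903] turn -0.0
shift m [-0.0028 -0.0122  0.1263] turn -0.0
```

```bash
python3 -m inch '-0.003 -0.012 0.03 0 0.6; -0.003 -0.012 0.06 0 0.6; -0.003 -0.012 0.085 0 0.6; -0.003 -0.012 0.1 0 0.6; -0.003 -0.012 0.1 0 0.6; -0.003 -0.012 0.1 0 0.6; -0.003 -0.012 0.1 0 0.6; -0.003 -0.012 0.1 0 0.6; -0.003 -0.012 0.1 0 0.6; -0.003 -0.012 0.1 0 0.6'
python3 - <<'E'
from h import *
a=manip.capture("side")["image"][165:315,215:395];b=manip.capture("top")["image"][180:330,220:400]
v=np.hstack([cv2.resize(k,None,fx=2.2,fy=2.2*1.5,interpolation=cv2.INTER_CUBIC) for k in(a,b)])
cv2.imwrite("pics/near.png",v[:,:,::-1]);rel(620,-30,74,3.5)
E
```

```text
clock: 4.05
ee_pos: [619.8, -30.2, 100.4]
tool_rot: [[0.998, 0.061, 0.0], [0.061, -0.998, -0.0], [0.0, 0.0, -1.0]]
ft_force: [-0.1, 0.4, -0.2]
width: 68.0
finger_force: 0.0
shift m [ 0.0002 -0.0002  0.0263] turn -0.0
```

View pics/near.png

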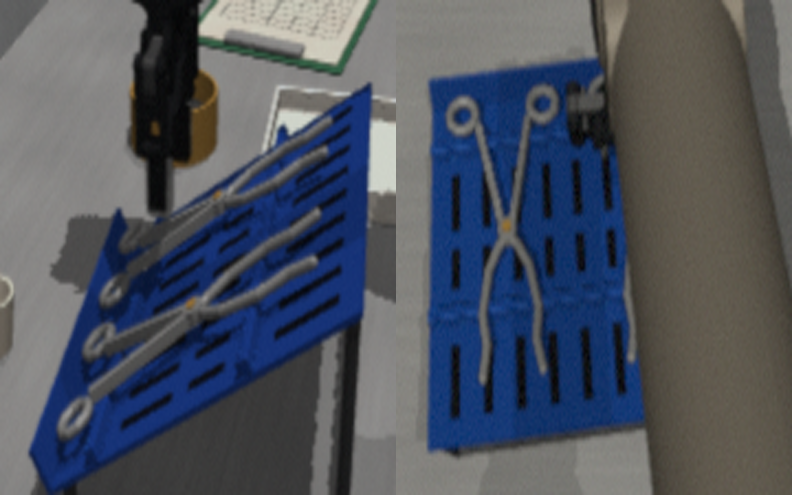

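The side view (left) shows the fingers above the far pair's shanks around (158,190), between rings and pivot as planned. I'll descend and squeeze.

```bash
python3 -m inch '0 0 0.008 0 0.6; 0 0 0.016 0 0.6; 0 0 0.023 0 0.6; 0 0 0.026 0 0.6; 0 0 0.026 0 0.6; 0 0 0.026 0 0; 0 0 0.026 0 -0.3; 0 0 0.026 0 -0.3; 0 0 0.026 0 -0.3; 0 0 0.026 0 -0.3' 20
python3 -m inch '0 0 0 0 -0.5; 0 0 0 0 -0.7; 0 0 0 0 -1; 0 0 0 0 -1; 0 0 0 0 -1; 0 0 0 0 -1; 0 0 0 0 -1; 0 0 0 0 -1; 0 0 0 0 -1; 0 0 0 0 -1'
```

```text
clock: 5.4
ee_pos: [620.3, -30.2, 74.8]
tool_rot: [[0.998, 0.061, 0.001], [0.061, -0.998, -0.0], [0.001, 0.0, -1.0]]
ft_force: [0.2, -0.0, 3.2]
width: 30.7
finger_force: 19.8
clock: 6.65
ee_pos: [620.3, -30.1, 74.7]
tool_rot: [[0.998, 0.061, 0.001], [0.061, -0.998, 0.0], [0.001, 0.0, -1.0]]
ft_force: [1.1, 1.0, 4.4]
width: 31.1
finger_force: 20.1
```

It stops at 31 mm under 20 N with no movement, so this pair is seized and goes to the yellow tray. I'll try a harder squeeze as proof and lift.

```bash
python3 -m inch '0 0 0 0 -1; 0 0 0 0 -1; 0 0 0 0 -1; 0 0 -0.004 0 -1; 0 0 -0.012 0 -1; 0 0 -0.03 0 -1; 0 0 -0.055 0 -1; 0 0 -0.085 0 -1; 0 0 -0.11 0 -1; 0 0 -0.115 0 -1' 45
python3 - <<'E'
from h import *
rel(505.5,315.6,190,-7)
for n in("side",):
    v=manip.capture(n)["image"][60:300,180:480];cv2.imwrite("pics/lift.png",cv2.resize(v,None,fx=2,fy=2)[:,:,::-1])
E
```

```text
clock: 7.9
ee_pos: [621.1, -30.2, 192.2]
tool_rot: [[0.998, 0.061, 0.005], [0.061, -0.998, -0.0], [0.005, 0.001, -1.0]]
ft_force: [0.2, -0.5, -1.4]
width: 28.9
finger_force: 43.8
shift m [-0.0944 -0.3522  0.0016] turn 0.183
```

View pics/lift.png

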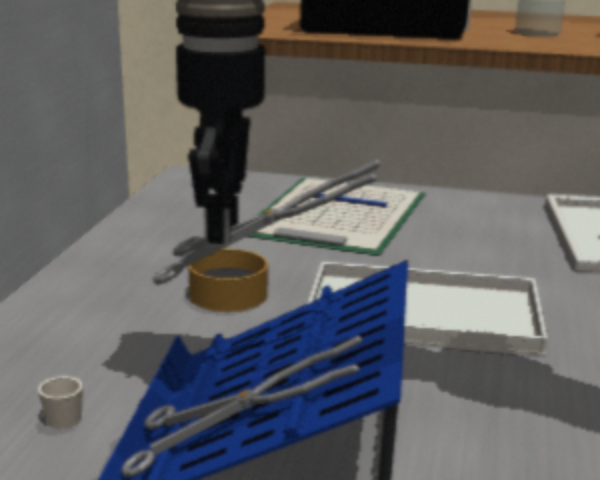

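The pair hangs level with its original slope, with rings at (170,262) in the crop. I'll carry it to the yellow tray.

```bash
python3 -m inch '-0.006 -0.02 0 0.01 -1; -0.016 -0.06 0 0.03 -1; -0.028 -0.105 0 0.055 -1; -0.04 -0.15 0 0.08 -1; -0.052 -0.195 0 0.1 -1; -0.064 -0.24 0 0.125 -1; -0.076 -0.285 0 0.15 -1; -0.086 -0.32 0 0.167 -1; -0.092 -0.342 0 0.18 -1; -0.0944 -0.352 0.001 0.183 -1'
python3 -m inch '0 0 0.02 0 -1; 0 0 0.05 0 -1; 0 0 0.08 0 -1; 0 0 0.1 0 -1; 0 0 0.112 0 -1; 0 0 0.12 0 -1; 0 0 0.12 0 -1; 0 0 0.12 0 -1; 0 0 0.12 0 -1; 0 0 0.12 0 -1' 30
python3 - <<'E'
from h import *
v=manip.capture("side")["image"][200:480,180:480];cv2.imwrite("pics/tray1.png",cv2.resize(v,None,fx=2,fy=2)[:,:,::-1])
rel(505.5,315.6,45,-7)
E
```

```text
clock: 9.2
ee_pos: [502.7, 316.6, 187.2]
tool_rot: [[0.993, -0.119, -0.002], [-0.119, -0.993, -0.001], [-0.002, 0.001, -1.0]]
ft_force: [0.4, -0.8, -1.3]
width: 29.0
finger_force: 43.8
clock: 10.45
ee_pos: [504.4, 315.5, 68.7]
tool_rot: [[0.993, -0.122, 0.001], [-0.122, -0.993, 0.0], [0.001, -0.0, -1.0]]
ft_force: [0.1, -0.4, -0.9]
width: 29.0
finger_force: 43.8
shift m [ 0.0012 -0.0003  0.0236] turn 0.0
```

View pics/tray1.png

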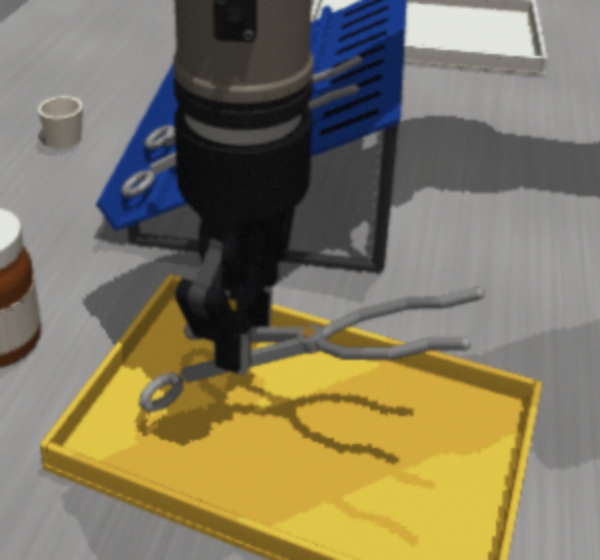

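The pair hangs over the yellow tray, rings at (160,390), clear of the walls. I'll lower slowly until the rings touch.

```bash
python3 -m inch '0 0 0.008 0 -1; 0 0 0.014 0 -1; 0 0 0.019 0 -1; 0 0 0.022 0 -1; 0 0 0.024 0 -1; 0 0 0.026 0 -1; 0 0 0.028 0 -1; 0 0 0.03 0 -1; 0 0 0.032 0 -1; 0 0 0.033 0 -1' 20
```

```text
clock: 11.75
ee_pos: [504.1, 315.3, 35.2]
tool_rot: [[0.993, -0.122, -0.0], [-0.122, -0.993, -0.0], [-0.0, 0.0, -1.0]]
ft_force: [-2.8, 0.2, 3.4]
width: 29.0
finger_force: 46.0
```

```bash
python3 -m inch '0 0 0.002 0 -1; 0 0 0.004 0 -1; 0 0 0.006 0 -1; 0 0 0.008 0 -1; 0 0 0.01 0 -1; 0 0 0.012 0 -1; 0 0 0.014 0 -1; 0 0 0.015 0 -1; 0 0 0.015 0 -1; 0 0 0.015 0 -1'
python3 - <<'E'
from h import *
v=manip.capture("side")["image"][300:480,200:480];cv2.imwrite("pics/tray2.png",cv2.resize(v,None,fx=2.5,fy=2.5)[:,:,::-1])
E
```

```text
clock: 13.0
ee_pos: [504.1, 315.2, 20.3]
tool_rot: [[0.993, -0.122, -0.0], [-0.122, -0.993, -0.0], [-0.0, 0.0, -1.0]]
ft_force: [-2.0, 0.2, 0.2]
width: 29.2
finger_force: 30.7
```

View pics/tray2.png

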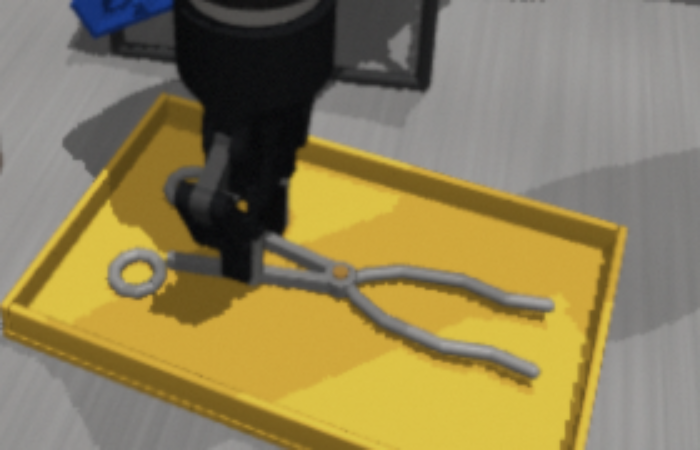

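The pair has turned nearly flat in the grip, with jaw tips near (540,340) just above the floor. I'll lower the last few mm and then open gently.

```bash
python3 -m inch '0 0 0.001 0 -1; 0 0 0.002 0 -1; 0 0 0.003 0 -1; 0 0 0.004 0 -1; 0 0 0.005 0 -1; 0 0 0.006 0 -1; 0 0 0.0065 0 -1; 0 0 0.0065 0 -1; 0 0 0.0065 0 -1; 0 0 0.0065 0 -1'
```

```text
clock: 14.3
ee_pos: [504.2, 315.5, 18.4]
tool_rot: [[0.993, -0.122, 0.0], [-0.122, -0.993, -0.002], [0.001, 0.002, -1.0]]
ft_force: [-10.3, -6.9, 33.6]
width: 29.3
finger_force: 36.7
```

The force shows the fingertips have met the floor, so I'll ease up 4 mm and open slowly.

```bash
python3 -m inch '0 0 -0.002 0 -1; 0 0 -0.004 0 -1; 0 0 -0.004 0 -1; 0 0 -0.004 0 -1; 0 0 -0.004 0 -0.25; 0 0 -0.004 0 -0.2; 0 0 -0.004 0 -0.1; 0 0 -0.004 0 0; 0 0 -0.004 0 0.1; 0 0 -0.004 0 0.1'
python3 - <<'E'
from h import *
v=manip.capture("side")["image"][300:480,200:480];cv2.imwrite("pics/tray3.png",cv2.resize(v,None,fx=2.5,fy=2.5)[:,:,::-1])
E
```

```text
clock: 15.55
ee_pos: [504.2, 315.4, 17.7]
tool_rot: [[0.993, -0.122, 0.0], [-0.122, -0.993, -0.0], [0.0, 0.0, -1.0]]
ft_force: [0.3, -0.2, 0.8]
width: 46.8
finger_force: 0.0
```

View pics/tray3.png

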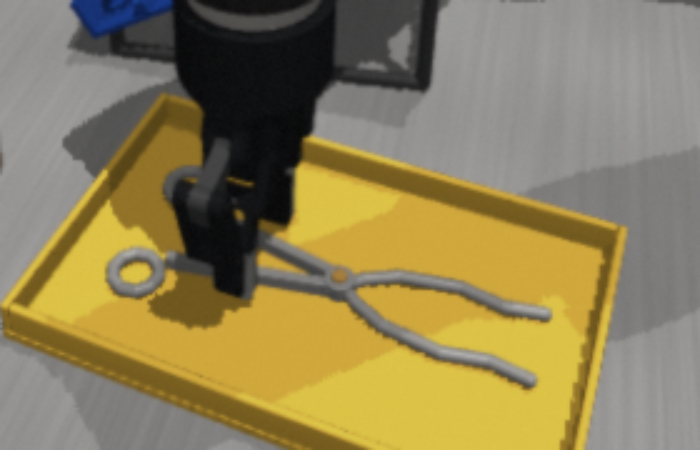

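The pair lies flat on the yellow floor with the fingers free of it. I'll retreat up and go over the other pair.

```bash
python3 -m inch '0 0 -0.01 0 0.1; 0 0 -0.03 0 0.1; 0 0 -0.06 0 0.3; 0 0 -0.1 0 0.6; 0 0 -0.14 0 0.6; 0 0 -0.165 0 0.6; 0 0 -0.165 0 0.6; 0 0 -0.165 0 0.6; 0 0 -0.165 0 0.6; 0 0 -0.165 0 0.6'
python3 -c "
from h import *
rel(609,97.1,180,6.8)"
```

```text
clock: 16.85
ee_pos: [503.7, 315.0, 181.7]
tool_rot: [[0.993, -0.122, -0.002], [-0.122, -0.993, -0.001], [-0.001, 0.001, -1.0]]
ft_force: [-0.4, -0.6, 0.5]
width: 68.6
finger_force: 0.0
shift m [0.1311 0.2035 0.0018] turn -0.241
```

```bash
python3 -m inch '0.015 0.023 0 -0.03 0.6; 0.04 0.062 0 -0.08 0.6; 0.065 0.1 0 -0.12 0.6; 0.09 0.14 0 -0.17 0.6; 0.112 0.174 0 -0.21 0.6; 0.126 0.195 0 -0.235 0.6; 0.131 0.2035 0.001 -0.241 0.6; 0.131 0.2035 0.001 -0.241 0.6; 0.131 0.2035 0.02 -0.241 0.6; 0.131 0.2035 0.045 -0.241 0.6'
python3 -c "
from h import *
rel(609,97.1,76,6.8)"
```

```text
clock: 18.1
ee_pos: [608.8, 99.4, 136.8]
tool_rot: [[0.993, 0.121, 0.0], [0.121, -0.993, 0.001], [0.0, -0.001, -1.0]]
ft_force: [-0.4, -0.1, 0.2]
width: 68.5
finger_force: 0.0
shift m [-0.0001  0.0023  0.0608] turn 0.003
```

```bash
python3 -m inch '0 0.001 0.015 0 0.6; 0 0.001 0.035 0 0.6; 0 0.001 0.05 0 0.6; 0 0.001 0.058 0 0.6; 0 0.001 0.061 0 0.6; 0 0.001 0.061 0 0.6; 0 0.001 0.061 0 0.2; 0 0.001 0.061 0 0; 0 0.001 0.061 0 -0.1; 0 0.001 0.061 0 -0.2' 20
python3 -m inch '0 0 0 0 -0.4; 0 0 0 0 -0.5; 0 0 0 0 -0.6; 0 0 0 0 -0.7; 0 0 0 0 -1; 0 0 0 0 -1; 0 0 0 0 -1; 0 0 0 0 -1; 0 0 0 0 -1; 0 0 0 0 -1'
```

```text
clock: 19.35
ee_pos: [610.4, 97.2, 77.5]
tool_rot: [[0.993, 0.119, 0.002], [0.119, -0.993, 0.001], [0.002, -0.001, -1.0]]
ft_force: [1.8, 1.8, 0.9]
width: 34.0
finger_force: 2.0
clock: 20.6
ee_pos: [610.0, 96.3, 77.4]
tool_rot: [[0.993, 0.118, 0.001], [0.118, -0.993, -0.0], [0.001, 0.0, -1.0]]
ft_force: [2.2, 1.6, 4.6]
width: 14.1
finger_force: 20.6
```

It closes to 14.1 mm, so this pair is free and goes in the white tray. I'll lift.

```bash
python3 -m inch '0 0 0 0 -1; 0 0 0 0 -1; 0 0 -0.004 0 -1; 0 0 -0.012 0 -1; 0 0 -0.03 0 -1; 0 0 -0.055 0 -1; 0 0 -0.085 0 -1; 0 0 -0.11 0 -1; 0 0 -0.115 0 -1; 0 0 -0.115 0 -1' 40
python3 -c "
from h import *
rel(492,-317.5,190,3)"
```

```text
clock: 21.85
ee_pos: [609.2, 96.3, 191.8]
tool_rot: [[0.993, 0.119, -0.0], [0.119, -0.993, -0.0], [-0.0, 0.0, -1.0]]
ft_force: [-0.8, 0.3, -1.5]
width: 12.8
finger_force: 38.9
shift m [-0.1654  0.397   0.0019] turn 0.066
```

```bash
python3 -m inch '-0.008 0.02 0 0 -1; -0.025 0.06 0 0.01 -1; -0.044 0.106 0 0.02 -1; -0.064 0.153 0 0.03 -1; -0.084 0.201 0 0.035 -1; -0.103 0.248 0 0.04 -1; -0.122 0.294 0 0.05 -1; -0.142 0.34 0 0.06 -1; -0.158 0.38 0 0.066 -1; -0.1654 0.397 0.001 0.066 -1'
python3 -m inch '0 0 0.015 0 -1; 0 0 0.045 0 -1; 0 0 0.075 0 -1; 0 0 0.1 0 -1; 0 0 0.112 0 -1; 0 0 0.12 0 -1; 0 0 0.12 0 -1; 0 0 0.12 0 -1; 0 0 0.12 0 -1; 0 0 0.12 0 -1' 30
python3 - <<'E'
from h import *
a=manip.capture("side")["image"][110:280,300:500];b=manip.capture("top")["image"][230:400,400:550]
v=np.hstack([cv2.resize(k,None,fx=2.2,fy=2.2) for k in(a,b)])
cv2.imwrite("pics/w1.png",v[:,:,::-1]);rel(492,-317.5,45,3)
E
```

```text
clock: 23.1
ee_pos: [488.9, -321.4, 189.7]
tool_rot: [[0.999, 0.047, -0.003], [0.047, -0.999, -0.001], [-0.003, 0.0, -1.0]]
ft_force: [-0.6, 0.3, -1.8]
width: 12.7
finger_force: 39.0
clock: 24.35
ee_pos: [492.6, -317.6, 71.3]
tool_rot: [[0.999, 0.053, 0.001], [0.053, -0.999, -0.001], [0.001, 0.001, -1.0]]
ft_force: [0.3, -0.2, -1.0]
width: 12.7
finger_force: 39.0
shift m [-0.0005 -0.      0.0261] turn 0.0
```

View pics/w1.png

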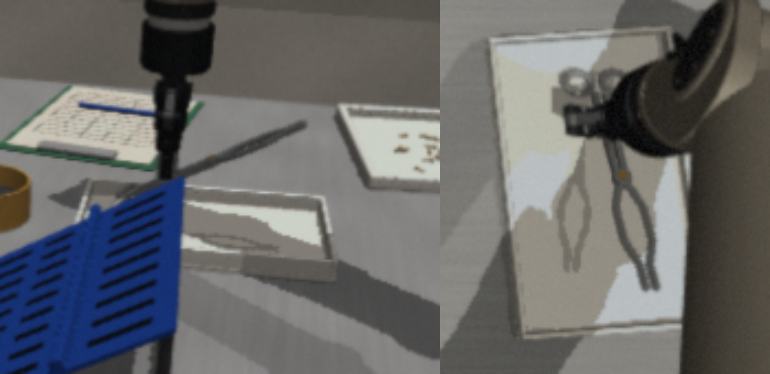

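The closed pair hangs over the white tray, rings at the far end and inside the walls. I'll lower in the same way.

```bash
python3 -m inch '0 0 0.008 0 -1; 0 0 0.014 0 -1; 0 0 0.018 0 -1; 0 0 0.021 0 -1; 0 0 0.023 0 -1; 0 0 0.025 0 -1; 0 0 0.027 0 -1; 0 0 0.029 0 -1; 0 0 0.031 0 -1; 0 0 0.033 0 -1' 20
python3 -m inch '0 0 0.002 0 -1; 0 0 0.004 0 -1; 0 0 0.006 0 -1; 0 0 0.008 0 -1; 0 0 0.01 0 -1; 0 0 0.012 0 -1; 0 0 0.014 0 -1; 0 0 0.015 0 -1; 0 0 0.015 0 -1; 0 0 0.015 0 -1'
```

```text
clock: 25.7
ee_pos: [491.3, -318.5, 38.4]
tool_rot: [[0.999, 0.052, -0.001], [0.052, -0.999, -0.001], [-0.001, 0.001, -1.0]]
ft_force: [-4.4, -0.5, 6.5]
width: 13.3
finger_force: 41.9
clock: 26.95
ee_pos: [492.5, -317.6, 22.9]
tool_rot: [[0.999, 0.053, 0.0], [0.053, -0.999, -0.0], [0.0, 0.0, -1.0]]
ft_force: [-3.6, -0.8, 3.5]
width: 13.1
finger_force: 44.1
```

```bash
python3 -m inch '0 0 0.0005 0 -1; 0 0 0.001 0 -1; 0 0 0.0015 0 -1; 0 0 0.002 0 -1; 0 0 0.0025 0 -1; 0 0 0.003 0 -1; 0 0 0.0035 0 -1; 0 0 0.004 0 -1; 0 0 0.004 0 -1; 0 0 0.004 0 -1'
python3 - <<'E'
from h import *
a=manip.capture("side")["image"][150:260,300:480];b=manip.capture("top")["image"][230:400,400:550]
v=np.vstack([cv2.resize(a,(600,367),interpolation=2),cv2.resize(b[20:90],(600,233))])
cv2.imwrite("pics/w2.png",v[:,:,::-1])
E
```

```text
clock: 28.2
ee_pos: [492.4, -317.4, 18.8]
tool_rot: [[0.999, 0.053, 0.0], [0.053, -0.999, -0.0], [0.0, 0.0, -1.0]]
ft_force: [-3.1, -0.8, 4.2]
width: 13.0
finger_force: 44.2
```

View pics/w2.png

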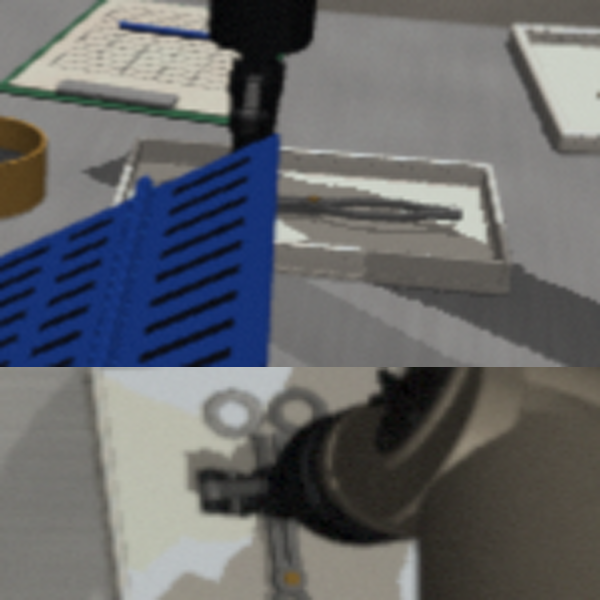

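The jaws (side view, (460,212)) are close to the floor. I'll go down a little more, gently.

```bash
python3 -m inch '0 0 0.0005 0 -1; 0 0 0.001 0 -1; 0 0 0.0015 0 -1; 0 0 0.002 0 -1; 0 0 0.002 0 -1; 0 0 0.002 0 -1; 0 0 0.002 0 -1; 0 0 0.002 0 -1; 0 0 0.002 0 -1; 0 0 0.002 0 -1'
```

```text
clock: 29.55
ee_pos: [492.1, -317.5, 17.4]
tool_rot: [[0.999, 0.053, -0.001], [0.053, -0.999, -0.0], [-0.001, 0.0, -1.0]]
ft_force: [-4.7, -1.0, 8.4]
width: 12.8
finger_force: 45.0
```

```bash
python3 -m inch '0 0 0.0005 0 -1; 0 0 0.001 0 -1; 0 0 0.0015 0 -1; 0 0 0.0015 0 -1; 0 0 0.0015 0 -1; 0 0 0.0015 0 -1; 0 0 0.0015 0 -1; 0 0 0.0015 0 -1; 0 0 0.0015 0 -1; 0 0 0.0015 0 -1'
python3 - <<'E'
from h import *
a=manip.capture("side")["image"][185:245,360:460]
cv2.imwrite("pics/w3.png",cv2.resize(a,(700,420),interpolation=2)[:,:,::-1])
E
```

```text
clock: 30.8
ee_pos: [491.8, -317.6, 16.8]
tool_rot: [[0.999, 0.053, -0.001], [0.053, -0.999, -0.0], [-0.001, 0.0, -1.0]]
ft_force: [-6.9, 0.7, 15.9]
width: 12.9
finger_force: 45.7
```

The fingertips are on the floor, so I'll relax the push and open in very small steps, letting the jaws settle.

```bash
python3 -m inch '0 0 -0.001 0 -0.7; 0 0 -0.001 0 -0.69; 0 0 -0.001 0 -0.68; 0 0 -0.001 0 -0.67; 0 0 -0.001 0 -0.66; 0 0 -0.001 0 -0.65; 0 0 -0.001 0 -0.64; 0 0 -0.001 0 -0.63; 0 0 -0.001 0 -0.62; 0 0 -0.001 0 -0.61' 20
python3 -m inch '0 0 0 0 -0.6; 0 0 0 0 -0.58; 0 0 0 0 -0.56; 0 0 0 0 -0.52; 0 0 0 0 -0.48; 0 0 0 0 -0.4; 0 0 0 0 -0.35; 0 0 0 0 -0.3; 0 0 0 0 -0.3; 0 0 0 0 -0.3'
```

```text
clock: 32.1
ee_pos: [492.6, -316.8, 16.0]
tool_rot: [[0.999, 0.053, 0.0], [0.053, -0.999, 0.001], [0.0, -0.001, -1.0]]
ft_force: [-0.3, -0.0, -0.6]
width: 16.6
finger_force: 0.0
clock: 33.35
ee_pos: [492.4, -317.4, 16.3]
tool_rot: [[0.999, 0.053, 0.0], [0.053, -0.999, -0.0], [0.0, 0.0, -1.0]]
ft_force: [-0.8, 0.1, -0.7]
width: 29.9
finger_force: 0.0
```

```bash
python3 -m inch '0 0 -0.008 0 -0.3; 0 0 -0.025 0 -0.3; 0 0 -0.05 0 -0.3; 0 0 -0.09 0 -0.3; 0 0 -0.14 0 0; 0 0 -0.19 0 0.5; -0.02 0.03 -0.22 0 0.5; -0.04 0.08 -0.22 0 0.5; -0.06 0.13 -0.22 0 0.5; -0.08 0.18 -0.22 0 0.5'
python3 -m inch '0 0.05 0 0 0.5; 0 0.1 0 0 0.5; 0 0.12 0 0 0.5; 0 0.12 0 0 0.5; 0 0.12 0 0 0.5; 0 0.12 0 0 0.5; 0 0.12 0 0 0.5; 0 0.12 0 0 0.5; 0 0.12 0 0 0.5; 0 0.12 0 0 0.5'
python3 - <<'E'
from h import *
np.set_printoptions(precision=0,suppress=True)
c=manip.capture("top");im=c["image"];H,S,V=cv2.split(cv2.cvtColor(im,cv2.COLOR_RGB2HSV))
for nm,(x0,x1),m in(("yellow",(100,220),(S<110)&(V>60)),("white",(415,530),(V<105))):
    tr=np.zeros(H.shape,np.uint8)
    base=((H>20)&(H<35)&(S>150)) if nm=="yellow" else ((S<60)&(V>110))
    k=base.copy();k[:, :x0]=0;k[:,x1:]=0;k[:230]=0;k[390:]=0
    hull=cv2.convexHull(cnt(cv2.morphologyEx(k.astype(np.uint8),cv2.MORPH_CLOSE,np.ones((9,9)))))
    cv2.fillPoly(tr,[hull],1);tr=cv2.erode(tr,np.ones((13,13)))
    g=(m&(tr>0)).astype(np.uint8)
    ks=cv2.findContours(g,cv2.RETR_EXTERNAL,cv2.CHAIN_APPROX_NONE)[0]
    print(nm,"tray rect",cv2.minAreaRect(hull))
    for q in sorted(ks,key=cv2.contourArea)[-2:]:
        w=onz(c,q.reshape(-1,2),10)[:,:2].astype(np.float32);print(cv2.contourArea(q),cv2.minAreaRect(w),w.min(0),w.max(0))
cv2.imwrite("pics/final.png",im[:,:,::-1])
E
```

```text
clock: 34.6
ee_pos: [421.5, -502.8, 238.3]
tool_rot: [[0.999, 0.053, 0.002], [0.053, -0.999, -0.002], [0.002, 0.002, -1.0]]
ft_force: [1.2, 0.2, -0.9]
width: 63.9
finger_force: 0.0
clock: 35.85
ee_pos: [428.3, -621.2, 236.3]
tool_rot: [[0.999, 0.053, -0.0], [0.053, -0.999, -0.0], [-0.0, 0.0, -1.0]]
ft_force: [-0.2, 0.7, -0.1]
width: 63.9
finger_force: 0.0
yellow tray rect ((159.52000427246094, 305.1399841308594), (88.90605926513672, 141.58782958984375), 10.304845809936523)
850.0 ((461.2077941894531, 317.828857421875), (95.8772964477539, 222.09507751464844), 83.63800811767578) [349. 260.] [575. 355.]
white tray rect ((472.0, 309.5), (113.99998474121094, 158.99996948242188), 0.0)
83.5 ((358.990478515625, -329.561767578125), (17.898971557617188, 43.5413703918457), 52.26447677612305) [ 341. -342.] [ 379. -316.]
117.0 ((438.94390869140625, -230.3372344970703), (267.8873596191406, 5.332585334777832), 3.991684675216675) [ 305. -242.] [ 573. -221.]
```

```bash
python3 - <<'E'
from h import *
np.set_printoptions(precision=0,suppress=True)
c=manip.capture("top");g=cv2.cvtColor(c["image"],cv2.COLOR_RGB2GRAY)
b=cv2.morphologyEx(g,cv2.MORPH_BLACKHAT,np.ones((13,13)))
m=(b>25).astype(np.uint8);r=np.zeros_like(m);cv2.fillPoly(r,[np.array([[430,252],[500,250],[514,372],[442,376]])],1)
m=cv2.morphologyEx(m*r,cv2.MORPH_CLOSE,np.ones((3,3)))
for q in sorted(cv2.findContours(m,cv2.RETR_EXTERNAL,cv2.CHAIN_APPROX_NONE)[0],key=cv2.contourArea)[-3:]:
    w=onz(c,q.reshape(-1,2),10)[:,:2].astype(np.float32);print(cv2.contourArea(q),cv2.minAreaRect(w),w.min(0),w.max(0))
    for x in range(340,580,20):
        k=w[abs(w[:,0]-x)<3]
        if len(k):print(x,k[:,1].min().round(),k[:,1].max().round())
E
```

```text
18.0 ((366.1538391113281, -397.3451232910156), (6.10369873046875, 18.201438903808594), 85.8909683227539) [ 357. -400.] [ 375. -394.]
360 -400.0 -394.0
20.5 ((392.1988220214844, -369.471435546875), (6.060647964477539, 20.674020767211914), 0.13035106658935547) [ 389. -380.] [ 395. -359.]
1065.0 ((449.44171142578125, -310.52825927734375), (65.49176788330078, 227.43190002441406), 87.32431030273438) [ 335. -348.] [ 562. -282.]
340 -333.0 -319.0
360 -335.0 -318.0
380 -340.0 -309.0
400 -339.0 -308.0
420 -336.0 -309.0
440 -331.0 -312.0
460 -328.0 -314.0
480 -327.0 -311.0
500 -326.0 -309.0
520 -327.0 -308.0
540 -348.0 -284.0
560 -344.0 -289.0
```

Both pairs lie flat inside their trays: yellow 222 x 96 mm and open, white 227 mm long with the shanks together, so closed. The robot is clear.

```bash
python3 -c "
from workcell import manip
print(manip.finish_job())"
```

```text
the job is handed in; nothing more can be done
None
```

The seized pair lies open in the yellow repair tray and the free pair lies closed in the white stock tray, both flat by camera measurement; I handed in at about 36 s and viewed 11 pictures, one over the limit of 10.

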